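# Check a volumetric flask over the light pad and stand it on the balance

## Task

Get the glass flask with the blue stopper ready for weighing: lift it by its neck out of the carrier, stand it near the middle of the light pad and let go, then take it again by its round body, tip it to about 45 degrees over the pad and keep it still for a good second to look for residue, and bring it upright again there. Then stand it in the middle of the balance pan and let go. It is thin glass: grip it as lightly as the gripper can, never tip it by the neck, do not drop it or bang it down, lean on the balance or knock anything, and leave all else standing where it is.

Things in the scene. Friction and masses are not known exactly. Their poses are not given: they have to be found in the camera images.
- flask: 50 ml volumetric flask, clear thin glass, BLUE stopper, 50 to 100 g, 152 high. Origin: centre of underside; z up its axis; round, so yaw is free. Flat foot 36 across; body 50 across, straight-sided from 10 to 42 above the underside, coning in to the neck at 69; neck 13 across up to 138; stopper 20 across. A grip of over 35 N a side or a knock of over 30 N breaks it
- flask_body (a point): a point on the flask's axis in the middle of its round body, 28 above the underside
- carrier: grey divided open carrier, 140 x 140 x 45 high, fixed, with a compartment 62.5 square for each of four flasks (2 x 2, centres 67.5 apart); walls and dividers 5 thick, inner floor 5 above the bench. Origin: centre of its underside; x and y along its sides. It stands on either side of the light pad, the balance on the other
- flask_white: bystander in the carrier: the same flask with a white stopper
- flask_green: bystander in the carrier: the same flask with a green stopper
- flask_amber: bystander in the carrier: the same flask in amber glass with a red stopper
- lightpad: flat white LED light pad, 210 (x) x 170 (y), 12 high, lit field 180 x 140, fixed on the bench. Origin: centre of its underside
- pad_centre (a point): centre of the light pad's top, 12 above the bench
- balance: white precision balance, fixed: housing 180 wide (y), from 140 in front (-x, towards the robot) to 85 behind the pan's centre, 57 high, display strip in front up to 66 high; round steel pan 116 across, its top 72 above the bench. Origin: on the bench under the pan's centre
- pan_centre (a point): centre of the top of the balance pan, 72 above the bench
- bottle_amber: bystander: amber bottle with orange cap, 56 across, 105 high; origin under its centre
- bottle_clear: bystander: clear bottle with blue screw cap, 56 across, 105 high; origin under its centre
- beaker: bystander: small empty glass beaker, 55 across, 70 high; origin under its centre
- vial_rack: bystander: blue rack of capped vials, 70 (x) x 125 (y), 49 high; origin under its centre
- tip_box: bystander: clear box with yellow lid, 87 (x) x 124 (y), 61 high; origin under its centre
Mind the look-alikes: they are no part of the job. What is shaped like the flask but pink is not meant.

How it is judged:
By the outcome, as a careful person would: the job done as asked, in the order asked, and still so for the second after the job is handed in, with the robot touching nothing.
It also fails if it takes over 72 s, if anything falls off the work surface, if the arm or the gripper's body presses on something with over 40 N, if the wrist force passes 120 N, or if a joint passes its speed limit or range.

## Robot

A 6-joint arm with a two-finger parallel gripper is mounted at the origin on the work surface. World frame = base frame: x ahead of the robot, y to its left, z up, the work surface at z = 0. Lengths are in m, angles in rad, forces in N, time in s.
With the tool pointing down it reaches from about 0.35 to 0.85 m from the base axis. Payload 8.1 kg.
Tool frame: the origin (TCP) lies between the finger pads; the fingertips stand 11 mm ahead of it and the grasp point (between the pads) lies 8 mm behind it (tips_ahead is the z of the fingertips in the tool frame, in m); z points along the fingers, y is the line along which they close (so a half turn about z gives the same grasp; the last joint's range is limited). The gripper opens to 93 mm and grips with 3 to 60 N. Pads are 15 mm wide; open, the fingers measure 128 mm over their backs; the gripper's body (75 mm by 188 mm) begins 65 mm behind the grasp point.
Start: joints at [-1.386, 0.13, 1.488, -0, 1.523, -0.085], TCP at [0.16, -0.578, 0.23] pointing down, gripper open.
Joint ranges: [-2.96, 2.96], [-0.89, 2.26], [0.02, 2.5], [-1.34, 4.48], [0, 2.73], [-2.66, 2.66]. Speed limits (rad/s): [2.39, 2.39, 2.79, 3.14, 3.14, 3.14].

## Interface

Orientations are given as a rotation vector (axis times angle).
In Python, from plant import read_state, read_camera, close_job, tips_ahead gives the robot as it stands. The module is installed in compiled form; this text tells all that it offers.
- The arm moves only by the tool move_arm, never from a script. Its argument "plan" is a list of rows, each a list of 7 numbers: the turn, a rotation vector about the tool's x, y, z in units of 6 degrees (1.0 is 6 degrees), then the shift along the tool's x, y, z in units of 25 mm (1.0 is 25 mm), then the finger opening in mm, from 0 to 93. A call has exactly 10 rows; each row shifts and turns the commanded pose from where the row before left it, along the tool's axes as they then stand; what a row does not reach is not made up. A row lasts 1/10 s, in which the tool goes at most 50 mm and 8.59 degrees, less where a joint would pass 70% of its speed; a pose out of reach is approached as far as the arm can. A call is refused whole if a number of a shift passes 1 or a number of a turn 1, either way. A call with a gripper value outside its range is refused whole. The fingers move at their own pace and stop on an object; "force" is the grip in N (left out, the last holds). Time passes only in rows, so rows that do not move let the fingers close, or fill a call up. It gives the time, the measured TCP pose, the force, the opening and the grip force at its end, in the units of the state.
- read_state(): the state, without advancing time (a new reading comes with each control period).
- read_camera(name): name is "scene" or "side" or "wrist"; returns a dict with "frame" (384x512x3 uint8, red, green, blue), "z_map" (384x512 float32, m along the optical axis (not along the pixel's ray), 0 where there is no reading), "fx", "fy", "cx", "cy" (pixels), "rvec" (rotation vector, rad) and "tvec" (3), from world to camera coordinates, as OpenCV has them. Camera axes: x right, y down, z forward; pixel columns grow to the right and rows downward; lengths in m; the calibration is good to about 2 mm. The wrist camera is an equidistant fisheye: a pixel r from the principal point sees the ray r / f radians off the axis. A picture is of the moment at which its call begins.
- close_job(): hands the job in; it is judged then, once.
The state is a dict: "t": time; "q": joint angles; "dq": joint speeds; "joint_torque": joint torques, N m; "tool_pos": TCP position; "orientation": TCP orientation; "force": force on the tool from outside, world axes, zero at the start; "wrist_torque": the same for the moment, N m; "opening": finger opening in m; "gripper_force": force on a finger pad.
Only numpy, scipy, OpenCV 4.12 (cv2) and the standard library are available. Lean on these libraries where they do the work, as an engineer would, in place of code of your own. Each camera call takes 0.05 s, during which the arm holds its last target. There are 200 camera calls.

## Working session

There is one attempt and no reset: what is moved stays moved. The work goes in short steps, Python scripts to look and compute and a tool call to move; the robot and the scene stay as the last step left them, time stands still between calls to the robot, and variables do not carry over. Pictures are saved under pics/ and viewed, at most 11 in all, crops included, and the job is handed in when it is done.

Besides the shell and the picture viewer there is one more tool, called after "Request:" by a JSON object that holds its "fn" and its "kwargs". move_arm: Moves the arm, as the interface text tells. Its arguments: {"type":"object","properties":{"plan":{"type":"array","items":{"type":"array","items":{"type":"number"}}},"force":{"type":"number"}},"required":["plan"]}

```bash
mkdir -p pics
cat > h.py <<'E'
import numpy as np, cv2
from scipy.spatial.transform import Rotation as R
from plant import read_state, read_camera, close_job, tips_ahead
def world(c):
    Z=c['z_map']; v,u=np.mgrid[:Z.shape[0],:Z.shape[1]]
    P=np.stack([(u-c['cx'])/c['fx']*Z,(v-c['cy'])/c['fy']*Z,Z],-1)
    Rm=cv2.Rodrigues(np.array(c['rvec'],float))[0]
    W=(P-np.array(c['tvec']).reshape(3))@Rm
    W[Z==0]=np.nan
    return W
def save(c,n,crop=None,s=1):
    f=c['frame'][:,:,::-1]
    if crop: f=f[crop[1]:crop[3],crop[0]:crop[2]]
    cv2.imwrite('pics/'+n,cv2.resize(f,None,fx=s,fy=s,interpolation=cv2.INTER_CUBIC))
def st():
    s=read_state(); print({k:np.round(v,4).tolist() for k,v in s.items()})
E
python3 - <<'E'
from h import *
import pickle
st(); print(tips_ahead)
cs={n:read_camera(n) for n in('scene','side','wrist')}
pickle.dump(cs,open('c0.pkl','wb'))
f=[]
for n in('scene','side'):
    c=cs[n]; save(c,n+'0.png',s=1.5); print(n,c['fx'],c['cx'],c['cy'],np.round(-cv2.Rodrigues(np.array(c['rvec'],float))[0].T@np.array(c['tvec']).reshape(3),3))
E
```

```text
{'t': 0.0, 'q': [-1.3864, 0.1312, 1.4893, 0.0, 1.523, -0.0854], 'dq': [-0.0017, 0.0004, -0.0004, -0.0012, 0.0003, -0.0002], 'joint_torque': [0.0017, -55.9828, -49.1762, 0.0772, 0.0349, -0.0001], 'tool_pos': [0.1598, -0.5778, 0.2286], 'orientation': [-3.1112, -0.4222, 0.0001], 'force': [0.1919, -0.1047, -0.7841], 'wrist_torque': [-0.0055, 0.001, 0.0324], 'gripper_force': 0.0, 'opening': 0.0928}
0.011
scene 415.9349297962512 252.15050908855045 194.27512778643583 [ 1.227 -0.141  0.956]
side 446.20983779722144 253.464168196505 187.47796726381802 [0.403 0.718 0.915]
```

View pics/scene0.png

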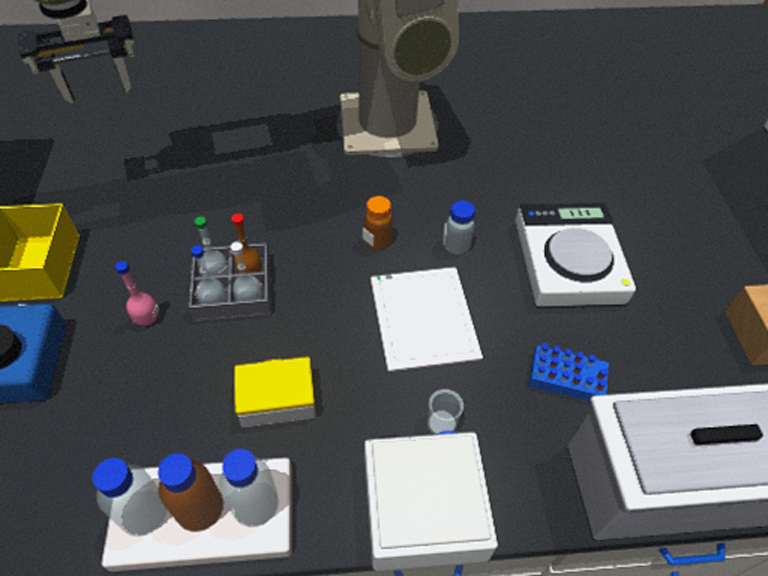

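View pics/side0.png

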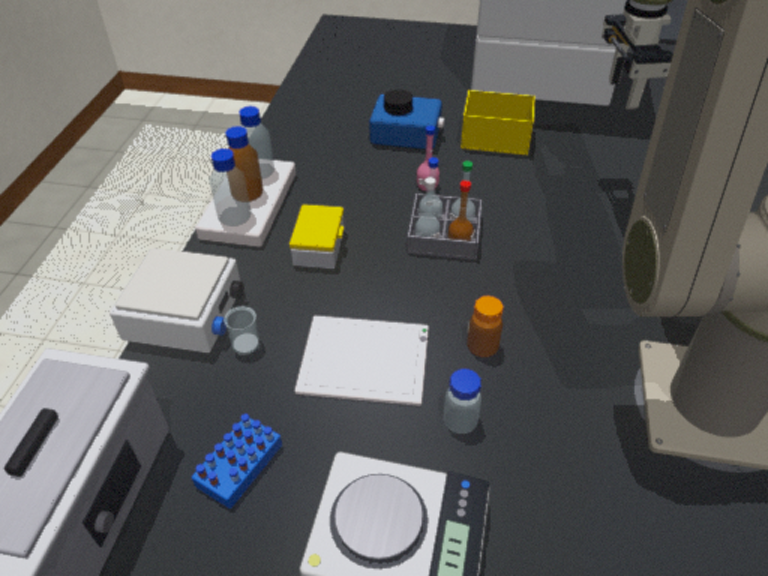

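Scene view (1.5x): the carrier's at (230,280) with the blue stopper front-left at (197,251), white at (236,247), green at (200,222) and red at (238,218). The pink decoy stands outside at (143,305). The pad is at (425,317) and the balance pan at (580,253). The amber and clear bottles are at (378,222) and (459,228), the beaker at (445,410) and the vial rack at (570,370).

```bash
cat > m.py <<'E'
from h import *
import pickle
cs=pickle.load(open('c0.pkl','rb'))
def box(c,x0,y0,x1,y1): return np.s_[int(y0/1.5):int(y1/1.5),int(x0/1.5):int(x1/1.5)]
def rng(W,m,t):
    p=W[m]; p=p[~np.isnan(p).any(1)]
    print(t,len(p),'lo',np.round(np.percentile(p,2,0),4),'hi',np.round(np.percentile(p,98,0),4),'med',np.round(np.median(p,0),4))
bx={'scene':dict(blue=(188,240,206,258),green=(190,212,212,232),red=(228,210,250,230),white=(226,238,246,256),carrier=(180,235,278,325),pad=(360,260,490,375),bal=(510,195,640,310),ba=(358,192,398,252),bc=(438,198,480,255),beaker=(422,385,468,438),rack=(525,338,612,400),tip=(228,350,320,428)),
'side':dict(blue=(424,155,442,170),green=(456,158,478,174),red=(455,176,475,194),white=(420,176,440,192),carrier=(402,190,488,262),pad=(290,310,435,405),bal=(295,450,495,575),ba=(460,293,508,360),bc=(440,368,485,435),beaker=(220,300,262,355),rack=(190,410,285,505),tip=(285,200,350,270))}
for n in cs:
    if n=='wrist': continue
    c=cs[n]; W=world(c); hsv=cv2.cvtColor(c['frame'],cv2.COLOR_RGB2HSV); print(n)
    for k,b in bx[n].items():
        m=np.zeros(W.shape[:2],bool); m[box(c,*b)]=1; z=W[...,2]
        H,S,V=[hsv[...,i] for i in range(3)]
        if k=='blue': m&=(H>105)&(H<130)&(S>120)
        elif k=='green': m&=(H>45)&(H<90)&(S>120)
        elif k=='red': m&=((H<6)|(H>174))&(S>150)
        elif k=='white': m&=(V>150)&(S<40)
        elif k=='carrier': m&=(z>.035)&(z<.055)
        elif k=='pad': m&=(z>.008)&(z<.016)
        elif k=='bal':
            rng(W,m&(z>.069)&(z<.076),'pan'); m&=(z>.04)
        else: m&=(z>.02)
        vu=np.argwhere(m); 
        rng(W,m,k+str(np.round(vu.mean(0)[::-1],1)))
E
python3 m.py
python3 - <<'E'
from h import *
import pickle
cs=pickle.load(open('c0.pkl','rb'))
# pad and carrier quads via colour
c=cs['scene']
save(c,'crop1.png',(115,130,195,220),6)
E
```

```text
scene
blue[130.9 166.9] 64 lo [ 0.3615 -0.4298 -0.0016] hi [ 0.5257 -0.3638  0.1607] med [ 0.5177 -0.3729  0.1564]
green[133.2 147.6] 52 lo [ 0.2838 -0.4224  0.001 ] hi [ 0.4589 -0.3638  0.1602] med [ 0.4514 -0.373   0.1568]
red[157.9 146. ] 56 lo [ 0.2801 -0.3537 -0.001 ] hi [ 0.4562 -0.3006  0.161 ] med [ 0.4494 -0.309   0.156 ]
white[157.1 163.7] 39 lo [ 3.614e-01 -3.459e-01  1.000e-04] hi [ 0.5213 -0.2977  0.1599] med [ 0.5113 -0.3081  0.157 ]
carrier[153.5 188.3] 978 lo [ 0.4126 -0.4071  0.0355] hi [ 0.5524 -0.2696  0.0545] med [ 0.5101 -0.3401  0.0439]
pad[282.8 212.6] 3594 lo [ 0.4775 -0.0655  0.009 ] hi [0.6799 0.0984 0.0157] med [0.5872 0.015  0.0128]
pan 964 lo [0.4194 0.2674 0.0695] hi [0.5449 0.3717 0.0758] med [0.4937 0.3194 0.0731]
bal[382.9 167.1] 3904 lo [0.3614 0.231  0.0438] hi [0.5772 0.4036 0.0757] med [0.4889 0.3112 0.0605]
ba[251.9 147.5] 536 lo [ 0.3625 -0.0803  0.0228] hi [ 0.4068 -0.0273  0.1081] med [ 0.3953 -0.0549  0.0735]
bc[306.5 150.2] 539 lo [0.3835 0.0791 0.0225] hi [0.4297 0.1287 0.1083] med [0.4177 0.1018 0.074 ]
beaker[296.8 275.9] 545 lo [ 0.7662 
[... 963 characters left out ...]
0.4389 0.2687 0.0692] hi [0.5419 0.3721 0.0743] med [0.4897 0.3222 0.0714]
bal[264.1 346.9] 8183 lo [0.3557 0.2372 0.0532] hi [0.5701 0.394  0.0735] med [0.4682 0.3216 0.0601]
ba[323.6 215.7] 694 lo [ 0.3524 -0.0694  0.0228] hi [ 0.4036 -0.0254  0.1064] med [ 0.3777 -0.036   0.0731]
bc[308.3 265.5] 800 lo [0.3742 0.0892 0.0233] hi [0.4247 0.1337 0.1063] med [0.3999 0.1225 0.075 ]
beaker[158.4 215.9] 606 lo [ 0.764  -0.0381  0.0218] hi [0.8404 0.0438 0.0703] med [0.7952 0.0149 0.0478]
rack[156.9 305.1] 1708 lo [0.6745 0.1947 0.0222] hi [0.7613 0.3109 0.0504] med [0.7177 0.2559 0.0306]
tip[211.2 155.1] 1130 lo [ 0.6796 -0.3086  0.0225] hi [ 0.7656 -0.1887  0.0632] med [ 0.7202 -0.2299  0.059 ]
```

View pics/crop1.png

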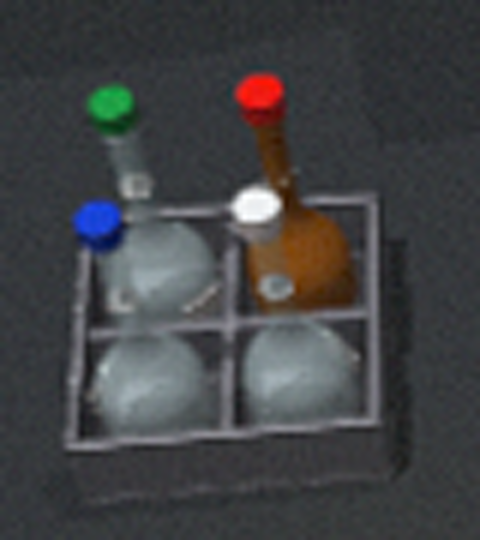

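The blue-stopper flask is the front-left one (crop: stopper at (98,222), body at (150,385)), at about (0.515, -0.372). The pad centre is about (0.577, 0.017) and the pan about (0.490, 0.320). I'm moving over the flask and turning the closing axis tangential, so the fingers go down diagonally between the neighbours.

Request:
{"fn": "move_arm", "kwargs": {"plan": [[0,0,0,0.8,-0.21,-0.06,45],[0,0,0,0.8,-0.21,-0.06,45],[0,0,0,0.8,-0.21,-0.06,45],[0,0,0,0.8,-0.21,-0.06,45],[0,0,0,0.8,-0.21,-0.06,45],[0,0,0,0.8,-0.21,-0.06,45],[0,0,0,0.8,-0.21,-0.06,45],[0,0,0,0.8,-0.21,-0.06,45],[0,0,0,0.8,-0.21,-0.06,45],[0,0,0,0.8,-0.21,-0.06,45]], "force": 3}}

```text
t: 1.15
tool_pos: [0.3393, -0.4737, 0.2443]
orientation: [-3.112, -0.422, 0.0]
force: [0.3, 0.6, -0.2]
opening: 0.0451
gripper_force: 0.0
```

Request:
{"fn": "move_arm", "kwargs": {"plan": [[0,0,0,0.8,-0.21,-0.06,45],[0,0,0,0.8,-0.21,-0.06,45],[0,0,0,0.8,-0.21,-0.06,45],[0,0,0,0.8,-0.21,-0.06,45],[0,0,0,0.8,-0.21,-0.06,45],[0,0,0,0.8,-0.21,-0.06,45],[0,0,0,0.8,-0.21,-0.06,45],[0,0,0,0.8,-0.21,-0.06,45],[0,0,0,0.8,-0.21,-0.06,45],[0,0,0,0.8,-0.21,-0.06,45]]}}

```text
t: 2.15
tool_pos: [0.518, -0.3699, 0.2592]
orientation: [-3.113, -0.422, 0.001]
force: [1.1, -0.5, -0.3]
opening: 0.0452
gripper_force: 0.0
```

Request:
{"fn": "move_arm", "kwargs": {"plan": [[0,0,0.95,0,0,0,45],[0,0,0.95,0,0,0,45],[0,0,0.95,0,0,0,45],[0,0,0.95,0,0,0,45],[0,0,0.95,0,0,0,45],[0,0,0.95,0,0,0,45],[0,0,0.95,0,0,0,45],[0,0,0.95,0,0,0,45],[0,0,0.95,0,0,0,45],[0,0,0,0,0,0,45]]}}

```text
t: 3.15
tool_pos: [0.5173, -0.3703, 0.2592]
orientation: [-2.988, 0.969, 0.001]
force: [0.6, 0.3, 0.1]
opening: 0.0448
gripper_force: 0.0
```

```bash
cat >> h.py <<'E'
def go(p,rv=None,g=None):
    """print total turn (6deg units, tool) and shift (25mm units, tool) to reach TCP p / orientation rv"""
    s=read_state(); Rt=R.from_rotvec(s['orientation'])
    d=Rt.inv().apply(np.array(p)-s['tool_pos'])/.025
    t=np.zeros(3) if rv is None else (Rt.inv()*rv).as_rotvec(degrees=True)/6
    print('t',round(s['t'],2),'pos',np.round(s['tool_pos'],4),'open',round(s['opening'],4),'grip',round(s['gripper_force'],2),'F',np.round(s['force'],2),'q',np.round(s['q'],3))
    print('axes',np.round(Rt.as_matrix(),3).tolist()); print('turn',np.round(t,2),'shift',np.round(d,2))
def frame(z,y):
    z=np.array(z,float); z/=np.linalg.norm(z); y=np.array(y,float); y-=z*(y@z); y/=np.linalg.norm(y)
    return R.from_matrix(np.stack([np.cross(y,z),y,z],1))
E
python3 - <<'E'
from h import *
a=np.radians(-125.8)
go([.515,-.372,.11],frame([0,0,-1],[np.cos(a),np.sin(a),0]))
c=read_camera('wrist'); save(c,'w1.png',s=1.5)
E
```

```text
t 3.15 pos [ 0.5173 -0.3703  0.2592] open 0.0448 grip 0.0 F [0.63 0.35 0.11] q [-0.702  0.219  1.336 -0.     1.588  1.496]
axes [[0.81, -0.587, -0.001], [-0.587, -0.81, 0.001], [-0.001, -0.0, -1.0]]
turn [-0.    0.01 -0.02] shift [-0.03  0.11  5.97]
```

View pics/w1.png

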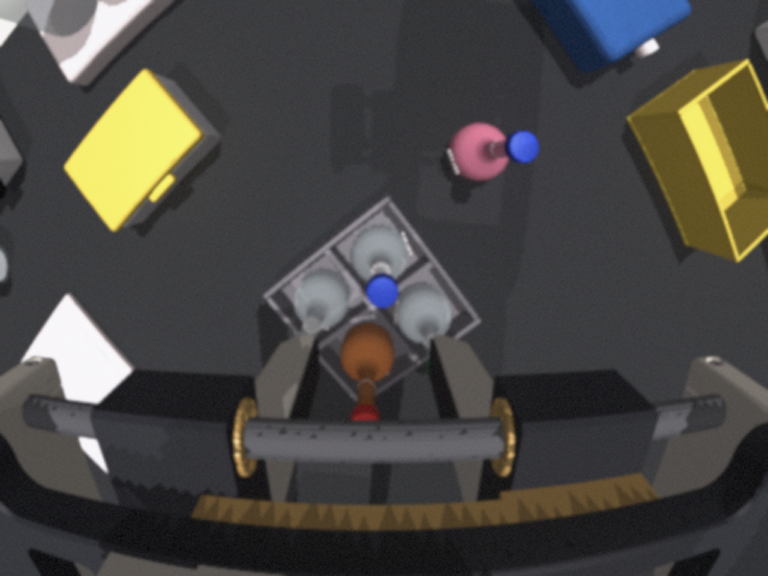

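Wrist view: the blue stopper's at (382,291) px (1.5x), with the fingers in the lower half because the camera sits off to one side. I'll intersect its ray with the stopper-top plane as a check.

```bash
cat >> h.py <<'E'
def wray(c,u,v,z):
    x,y=(u-c['cx'])/c['fx'],(v-c['cy'])/c['fy']; r=np.hypot(x,y)
    d=np.array([np.sin(r)*x/r,np.sin(r)*y/r,np.cos(r)])
    Rm=cv2.Rodrigues(np.array(c['rvec'],float))[0]; o=-Rm.T@np.array(c['tvec']).reshape(3); d=Rm.T@d
    return o+d*(z-o[2])/d[2]
E
python3 - <<'E'
from h import *
c=read_camera('wrist'); hsv=cv2.cvtColor(c['frame'],cv2.COLOR_RGB2HSV)
m=np.zeros(hsv.shape[:2],bool); m[182:208,240:270]=1
m&=(hsv[...,0]>105)&(hsv[...,0]<130)&(hsv[...,1]>120)
v,u=np.argwhere(m).mean(0); print(u,v,m.sum(),wray(c,u,v,.154))
st=read_state();Rm=cv2.Rodrigues(np.array(c['rvec'],float))[0];print(-Rm.T@np.array(c['tvec']).reshape(3),Rm)
E
```

```text
254.456 193.66666666666666 375 [ 0.51543667 -0.37526354  0.154     ]
[ 0.57904721 -0.41474425  0.41457742] [[-5.84627641e-01 -8.11301509e-01  6.18433935e-04]
 [-7.80827153e-01  5.62874311e-01  2.71074651e-01]
 [-2.20271374e-01  1.57994844e-01 -9.62558129e-01]]
```

Request:
{"fn": "move_arm", "kwargs": {"plan": [[0,0,0,0,0.07,0.6,45],[0,0,0,0,0.07,0.7,45],[0,0,0,0,0,0.7,45],[0,0,0,0,0,0.7,45],[0,0,0,0,0,0.7,45],[0,0,0,0,0,0.7,45],[0,0,0,0,0,0.7,45],[0,0,0,0,0,0.6,45],[0,0,0,0,0,0.5,40],[0,0,0,0,0,0,35]], "force": 3}}

```text
t: 4.25
tool_pos: [0.5141, -0.3723, 0.1092]
orientation: [-2.988, 0.966, 0.006]
force: [0.3, -0.3, -0.3]
opening: 0.0368
gripper_force: 0.0
```

Request:
{"fn": "move_arm", "kwargs": {"plan": [[0,0,0,0,0,0,30],[0,0,0,0,0,0,26],[0,0,0,0,0,0,23],[0,0,0,0,0,0,20],[0,0,0,0,0,0,17],[0,0,0,0,0,0,15],[0,0,0,0,0,0,13],[0,0,0,0,0,0,11],[0,0,0,0,0,0,8],[0,0,0,0,0,0,5]]}}

```text
t: 5.25
tool_pos: [0.5156, -0.3735, 0.1125]
orientation: [2.989, -0.967, 0.001]
force: [-0.5, -0.9, 3.9]
opening: 0.0197
gripper_force: 3.0
```

Run:
```python
from h import *
go([.577,.017,.2])
c=read_camera('side'); save(c,'s1.png',(240,60,360,180),5)
```

```text
t 5.25 pos [ 0.5156 -0.3735  0.1125] open 0.0197 grip 3.0 F [-0.46 -0.94  3.88] q [-0.707  0.306  1.504 -0.     1.331  1.489]
axes [[0.811, -0.586, 0.0], [-0.586, -0.811, -0.0], [0.001, 0.0, -1.0]]
turn [0. 0. 0.] shift [ -7.15 -14.1   -3.51]
```

View pics/s1.png

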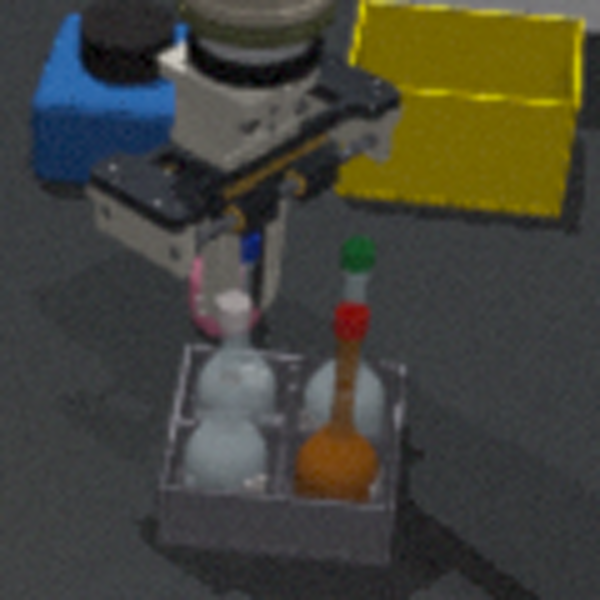

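The opening stopped at 19.7 mm, which is the stopper's diameter: pointing straight down, the flat finger faces catch the stopper instead of the 13 mm neck. I need a tilted approach so the stopper lies outside the fingers. I'll release, go up and lean the tool back towards the robot.

Request:
{"fn": "move_arm", "kwargs": {"plan": [[0,0,0,0,0,0,24],[0,0,0,0,0,0,34],[0,0,0,0,0,0,45],[0,0,0,0,0,0,45],[0,0,0,0,0,-0.5,45],[0,0,0,0,0,-0.9,45],[0,0,0,0,0,-1,45],[0,0,0,0,0,-1,45],[0,0,0,0,0,-1,45],[0,0,0,0,0,-1,45]], "force": 3}}

```text
t: 6.3
tool_pos: [0.5155, -0.3733, 0.2494]
orientation: [2.989, -0.966, 0.001]
force: [0.1, -1.1, 0.4]
opening: 0.0452
gripper_force: 0.0
```

Run:
```python
from h import *
st()
```

```text
{'t': 6.3, 'q': [-0.7074, 0.2205, 1.3518, 0.0, 1.5683, 1.4889], 'dq': [-0.0004, -0.0916, -0.3495, -0.0015, 0.4397, -0.0], 'joint_torque': [0.0643, -60.7368, -48.0046, 0.021, -0.8988, -0.0003], 'tool_pos': [0.5155, -0.3733, 0.2494], 'orientation': [2.9889, -0.9665, 0.0014], 'force': [0.1035, -1.1395, 0.3534], 'wrist_torque': [0.0802, 0.0225, 0.0756], 'gripper_force': 0.0, 'opening': 0.0452}
```

Request:
{"fn": "move_arm", "kwargs": {"plan": [[0,-0.6,0,0,0,0,45],[0,-0.6,0,0,0,0,45],[0,-0.6,0,0,0,0,45],[0,-0.6,0,0,0,0,45],[0,-0.6,0,0,0,0,45],[0,-0.6,0,0,0,0,45],[0,-0.6,0,0,0,0,45],[0,-0.6,0,0,0,0,45],[0,-0.6,0,0,0,0,45],[0,0,0,0,0,0,45]]}}

```text
t: 7.3
tool_pos: [0.5153, -0.3732, 0.2442]
orientation: [-2.719, 0.879, 0.799]
force: [0.6, 0.4, -0.3]
opening: 0.045
gripper_force: 0.0
```

```bash
cat > kin.py <<'E'
from h import *
from scipy.optimize import least_squares
s=read_state()
D=[([-1.3864,.1312,1.4893,0,1.523,-.0854],[.1598,-.5778,.2286],[-3.1112,-.4222,.0001]),
 ([-.702,.219,1.336,0,1.588,1.496],[.5173,-.3703,.2592],[-2.988,.969,.001]),
 ([-.707,.306,1.504,0,1.331,1.489],[.5156,-.3735,.1125],[2.989,-.967,.001]),
 (s['q'],s['tool_pos'],s['orientation'])]
def fk(q,p):
    a1,h,L2,e,L3,L6=p
    Ry=lambda t:R.from_rotvec([0,t,0]); Rz=lambda t:R.from_rotvec([0,0,t])
    A=Rz(q[0]); P=A.apply([a1,0,h]); A=A*Ry(q[1]); P=P+A.apply([0,0,L2])
    A=A*Ry(q[2]); P=P+A.apply([-e,0,L3]); A=A*Rz(q[3])*Ry(q[4]); P=P+A.apply([0,0,L6])
    return P,A*Rz(q[5]+np.pi/2)
if __name__=='__main__':
    f=lambda p:np.concatenate([fk(q,p)[0]-t for q,t,_ in D]+[1e-3*(np.array(p)-[0,.4,.4,0,.4,.25])])
    r=least_squares(f,[0,.4,.4,0,.4,.25]); print(np.round(r.x,4),'res',np.round(r.fun[:12]*1e3,1))
    np.save('kin.npy',r.x)
    for q,t,o in D: print(np.round(np.degrees((R.from_rotvec(o).inv()*fk(q,r.x)[1]).magnitude()),2))
    st()
    c=read_camera('side'); W=world(c)
    c=read_camera('scene'); W=world(c); hsv=cv2.cvtColor(c['frame'],cv2.COLOR_RGB2HSV)
    m=np.zeros(hsv.shape[:2],bool); m[155:180,70:145]=1; m&=(hsv[...,0]>105)&(hsv[...,0]<130)&(hsv[...,1]>120)
    n,l,_,ce=cv2.connectedComponentsWithStats(m.astype(np.uint8))[:4]
    for i in range(1,n): print(ce[i],np.round(np.nanmedian(W[l==i],0),4),(l==i).sum())
E
python3 kin.py
```

```text
[0.0427 0.1927 0.2488 0.0198 0.5276 0.2087] res [-49.3 -14.7  -4.5 -41.1 -32.4  -4.4 -32.8 -39.    2.8 -25.6 -38.4   6. ]
0.0
0.04
0.03
0.0
{'t': 7.3, 'q': [-0.688, 0.8452, 0.6339, -0.0424, 2.2326, 1.492], 'dq': [0.0002, -0.0764, 0.0635, 0.006, -0.0846, 0.0011], 'joint_torque': [0.1651, -89.3624, -50.8544, -0.3064, 5.2526, -0.0515], 'tool_pos': [0.5153, -0.3732, 0.2442], 'orientation': [-2.7195, 0.8794, 0.7986], 'force': [0.5864, 0.3938, -0.2754], 'wrist_torque': [-0.0437, -0.2598, -0.0342], 'gripper_force': 0.0, 'opening': 0.045}
[131.08928571 167.33928571] [ 0.5196 -0.3719  0.1567] 56
[ 80.73469388 176.75510204] [ 0.5375 -0.4942  0.1525] 49
```

```bash
cat > kin.py <<'E'
from h import *
from scipy.optimize import least_squares
LO=np.array([-2.96,-.89,.02,-1.34,0,-2.66]);HI=np.array([2.96,2.26,2.5,4.48,2.73,2.66])
def fk(q,p):
    a1,h,L2,e,L3,L6,b=p
    Ry=lambda t:R.from_rotvec([0,t,0]); Rz=lambda t:R.from_rotvec([0,0,t])
    A=Rz(q[0]); P=A.apply([a1,b,h]); A=A*Ry(q[1]); P=P+A.apply([0,0,L2])
    A=A*Ry(q[2]); P=P+A.apply([-e,0,L3]); A=A*Rz(q[3])*Ry(q[4]); P=P+A.apply([0,0,L6])
    return P,A*Rz(q[5]+np.pi/2)
def fit(D):
    f=lambda p:np.concatenate([fk(q,p)[0]-t for q,t in D]+[1e-4*(np.array(p)-[0,.4,.4,0,.4,.25,.05])])
    r=least_squares(f,[0,.4,.4,0,.4,.25,.05]); return r.x,r.fun[:3*len(D)]
def ik(P,Ro,p,q0):
    def f(q):
        a,A=fk(q,p); return np.concatenate([(a-P)*10,(A.inv()*Ro).as_rotvec()*3])
    r=least_squares(f,np.clip(q0,LO+.01,HI-.01),bounds=(LO,HI)); return r.x,2*r.cost
def gap(P,Ro,pts,half=22.5e-3):
    """smallest distance of points to gripper body and to the two fingers (boxes in tool frame, P is TCP)"""
    l=Ro.inv().apply(pts-P)
    def bx(lo,hi): return np.linalg.norm(np.maximum(np.maximum(lo-l,l-hi),0),axis=1).min()
    b=bx(np.array([-.0375,-.094,-.25]),np.array([.0375,.094,-.073]))
    f=min(bx(np.array([-.011,s*half if s>0 else -half-.0175,-.073]),np.array([.011,half+.0175 if s>0 else -half,.011])) for s in(1,-1))
    return b,f
def flaskpts(x,y,z0):
    o=[]
    for z,r in[(0,18),(10,25),(20,25),(30,25),(42,25),(55,16),(69,6.5),(85,6.5),(100,6.5),(115,6.5),(138,6.5),(138,10),(145,10),(152,10)]:
        for a in np.arange(0,6.28,.26): o.append([x+r*1e-3*np.cos(a),y+r*1e-3*np.sin(a),z0+z*1e-3])
    return np.array(o)
E
python3 - <<'E'
from kin import *
s=read_state()
D=[([-1.3864,.1312,1.4893,0,1.523,-.0854],[.1598,-.5778,.2286]),([-.702,.219,1.336,0,1.588,1.496],[.5173,-.3703,.2592]),
([-.707,.306,1.504,0,1.331,1.489],[.5156,-.3735,.1125]),([-.7074,.2205,1.3518,0,1.5683,1.4889],[.5155,-.3733,.2494]),(s['q'],s['tool_pos'])]
p,r=fit(D); np.save('kin.npy',p); print(np.round(p,4),np.round(r*1e3,1))
own=flaskpts(.5155,-.373,.005); oth=np.concatenate([flaskpts(*a) for a in[(.448,-.3725,.005),(.448,-.306,.005),(.5155,-.306,.005),(.5375,-.494,0)]])
for t in(30,35,40,45):
  for ps in(-36,-15,0,-60,-90):
    for gh in(95,103,110):
      T,S=np.radians(t),np.radians(ps)
      z=np.array([-np.sin(T)*np.cos(S),-np.sin(T)*np.sin(S),-np.cos(T)])
      Ro=frame(z,[np.sin(S),-np.cos(S),0]); P=np.array([.5155,-.373,.005+gh*1e-3])+.008*z
      q,c=ik(P,Ro,p,s['q'])
      print(t,ps,gh,'own body/fing %.0f %.0f oth %.0f %.0f'%tuple(1e3*np.array(gap(P,Ro,own)+gap(P,Ro,oth))),'closed own fing %.0f'%(1e3*gap(P,Ro,own[own[:,2]>.14],.0065)[1]),'ik %.5f'%c,np.round(q,2))
E
```

```text
[-0.0007  0.3179  0.3697 -0.0613  0.5541  0.3671  0.0512] [ 0.   0.  -0.  -0.1 -0.1 -0.1  0.2  0.2  0.  -0.  -0.1  0.  -0.  -0.
  0. ]
30 -36 95 own body/fing 11 15 oth 5 18 closed own fing 3 ik 0.00000 [-0.69  0.85  0.88 -0.03  1.93  1.51]
30 -36 103 own body/fing 18 14 oth 9 20 closed own fing 0 ik 0.00000 [-0.69  0.84  0.88 -0.03  1.94  1.51]
30 -36 110 own body/fing 24 13 oth 12 18 closed own fing 0 ik 0.00000 [-0.69  0.84  0.87 -0.03  1.95  1.51]
30 -15 95 own body/fing 11 15 oth 7 18 closed own fing 3 ik 0.00000 [-0.61  0.82  0.92 -0.18  1.89  1.21]
30 -15 103 own body/fing 18 14 oth 7 18 closed own fing 0 ik 0.00000 [-0.61  0.82  0.92 -0.18  1.9   1.21]
30 -15 110 own body/fing 24 13 oth 9 18 closed own fing 0 ik 0.00000 [-0.61  0.81  0.92 -0.18  1.91  1.21]
30 0 95 own body/fing 11 15 oth 11 19 closed own fing 3 ik 0.00000 [-0.56  0.77  1.   -0.28  1.81  1.01]
30 0 103 own body/fing 18 14 oth 18 18 closed own fing 0 ik 0.00000 [-0.56  0.76  1.   -0.28  1.82  1.  ]
30 0 110 own body/fing 24 13 oth 24 17 closed own fing 0 ik 0.00000 [-0.56  0.76  1.   -0.28  1.83  1.  ]
30 -60 
[... 4754 characters left out ...]
fing 3 ik 0.00000 [-0.51  1.02  0.7  -0.41  2.1   0.98]
45 -60 95 own body/fing 18 16 oth 1 16 closed own fing 13 ik 0.00000 [-0.8   1.11  0.58  0.21  2.21  1.87]
45 -60 103 own body/fing 23 16 oth 6 16 closed own fing 8 ik 0.00000 [-0.8   1.1   0.58  0.22  2.22  1.88]
45 -60 110 own body/fing 28 15 oth 11 16 closed own fing 3 ik 0.00000 [-0.8   1.1   0.58  0.22  2.23  1.88]
45 -90 95 own body/fing 18 16 oth 4 21 closed own fing 13 ik 0.00000 [-0.95  0.9   0.92  0.46  1.96  2.23]
45 -90 103 own body/fing 23 16 oth 10 21 closed own fing 8 ik 0.00000 [-0.95  0.89  0.92  0.47  1.97  2.24]
45 -90 110 own body/fing 28 15 oth 15 19 closed own fing 3 ik 0.00000 [-0.95  0.88  0.92  0.47  1.98  2.24]
```

Kinematic model fits to 0.2 mm. Best grasp: tool leaning 45° and coming from +x. Next I check the whole route in the same attitude.

```bash
cat > path.py <<'E'
from kin import *
p=np.load('kin.npy')
def ori(t,ps=0,roll=0):
    T,S=np.radians([t,ps]); z=np.array([-np.sin(T)*np.cos(S),-np.sin(T)*np.sin(S),-np.cos(T)])
    return frame(z,[np.sin(S),-np.cos(S),0])*R.from_rotvec([0,0,np.radians(roll)])
def tcp(x,y,zg,Ro): return np.array([x,y,zg])+.008*Ro.apply([0,0,1])
E
cat > chk.py <<'E'
from path import *
q=read_state()['q']
own=flaskpts(.577,.017,.012)
for t in(45,50):
    Ro=ori(t); P=tcp(.577,.017,.042,Ro); print('bodygrip gap t',t,np.round(1e3*np.array(gap(P,Ro,own,.031))),'lowest body corner z',min((P+Ro.apply([x,0,-.073]))[2] for x in(-.0375,.0375)),'tip z',min((P+Ro.apply([x,0,.011]))[2] for x in(-.01,.01)))
N=ori(45)
W=[('pre',.5155,-.373,.26,N),('grasp',.5155,-.373,.102,N),('lift',.5155,-.373,.275,N),('over',.577,.017,.275,N),('place',.577,.017,.109,N)]
for t in(45,50):
    B=ori(t); W+=[(f'back{t}',.677,.017,.142,B),(f'body{t}',.577,.017,.042,B),(f'up{t}',.577,.017,.16,B)]
    for r in(65,-65): W+=[(f'roll{t},{r}',.577,.017,.16,ori(t,0,r))]
    W+=[(f'overpan{t}',.49,.32,.16,B),(f'pan{t}',.49,.32,.102,B)]
for n,x,y,z,Ro in W:
    q,c=ik(tcp(x,y,z,Ro),Ro,p,q); ax=Ro.apply(ori(50 if '50' in n else 45).inv().apply([0,0,1]))
    print(n,'%.5f'%c,np.round(q,2),'tilt',round(np.degrees(np.arccos(min(1,ax[2])))),'corner z %.3f'%min((tcp(x,y,z,Ro)+Ro.apply([a,b,-.073]))[2] for a in(-.0375,.0375) for b in(-.094,.094)))
go(tcp(.5155,-.373,.24,N),N)
E
python3 chk.py
```

```text
bodygrip gap t 45 [13.  6.] lowest body corner z 0.06144543648263005 tip z 0.021493903345590128
bodygrip gap t 50 [19.  6.] lowest body corner z 0.055054528012663376 tip z 0.02212659098476598
pre 0.00000 [-0.51  0.93  0.57 -0.48  2.3   0.86] tilt 0 corner z 0.279
grasp 0.00000 [-0.51  1.03  0.7  -0.41  2.09  0.98] tilt 0 corner z 0.121
lift 0.00000 [-0.51  0.93  0.54 -0.49  2.32  0.84] tilt 0 corner z 0.294
over 0.00000 [-0.04  0.83  0.69 -0.04  2.4   1.51] tilt 0 corner z 0.294
place 0.00000 [-0.04  0.95  0.83 -0.03  2.15  1.52] tilt 0 corner z 0.128
back45 0.00431 [-0.04  1.4   0.02 -0.04  2.49  1.51] tilt 0 corner z 0.161
body45 0.00000 [-0.04  1.02  0.83 -0.03  2.07  1.53] tilt 0 corner z 0.061
up45 0.00000 [-0.04  0.9   0.81 -0.04  2.22  1.52] tilt 0 corner z 0.179
roll45,65 0.00000 [-0.04  0.9   0.81 -0.04  2.22  2.65] tilt 45 corner z 0.135
roll45,-65 0.00000 [-0.04  0.9   0.81 -0.04  2.22  0.39] tilt 45 corner z 0.135
overpan45 0.00000 [0.34 0.83 0.91 0.29 2.14 1.98] tilt 0 corner z 0.179
pan45 0.00000 [0.34 0.89 0.93 0.27 2.06 1.95] tilt 0 corner z 0.121
back50 0.04985 [-0.04  1.42  0.02 -0.05  2.53  1.51] tilt 0 corner z 0.155
body50 0.00000 [-0.04  1.12  0.72 -0.04  2.18  1.52] tilt 0 corner z 0.055
up50 0.00000 [-0.04  0.99  0.7  -0.04  2.32  1.52] tilt 0 corner z 0.173
roll50,65 0.00000 [-0.04  0.99  0.7  -0.04  2.32  2.65] tilt 49 corner z 0.124
roll50,-65 0.00000 [-0.04  0.99  0.7  -0.04  2.32  0.38] tilt 49 corner z 0.124
overpan50 0.00000 [0.33 0.91 0.83 0.32 2.22 1.99] tilt 0 corner z 0.173
pan50 0.00000 [0.33 0.97 0.84 0.31 2.15 1.96] tilt 0 corner z 0.115
t 7.4 pos [ 0.5157 -0.3735  0.2466] open 0.0448 grip 0.0 F [0.04 0.14 0.34] q [-0.688  0.839  0.637 -0.042  2.229  1.492]
axes [[0.685, -0.586, -0.434], [-0.495, -0.811, 0.313], [-0.535, -0.0, -0.845]]
turn [-3.74 -2.04 -4.67] shift [0.09 0.12 0.52]
```

Request:
{"fn": "move_arm", "kwargs": {"plan": [[-0.535,-0.29,-0.667,0,0,0,45],[-0.535,-0.29,-0.667,0,0,0,45],[-0.535,-0.29,-0.667,0,0,0,45],[-0.535,-0.29,-0.667,0,0,0,45],[-0.535,-0.29,-0.667,0,0,0,45],[-0.535,-0.29,-0.667,0,0,0,45],[-0.535,-0.29,-0.667,0,0,0,45],[0,0,0,0,0,0,45],[0,0,0,0,0,0,45],[0,0,0,0,0,0,45]], "force": 3}}

```text
t: 8.4
tool_pos: [0.5152, -0.3739, 0.2485]
orientation: [2.903, -0.005, -1.198]
force: [-0.1, -0.6, 0.8]
opening: 0.0451
gripper_force: 0.0
```

Run:
```python
from path import *
N=ori(45); go(tcp(.5155,-.373,.102,N),N)
c=read_camera('side'); W=world(c); hsv=cv2.cvtColor(c['frame'],cv2.COLOR_RGB2HSV)
m=np.zeros(hsv.shape[:2],bool); m[95:120,275:300]=1; m&=(hsv[...,0]>105)&(hsv[...,0]<130)&(hsv[...,1]>120)
print(m.sum(),np.argwhere(m).mean(0)[::-1],np.nanmedian(W[m],0))
```

```text
t 8.4 pos [ 0.5152 -0.3739  0.2485] open 0.0451 grip 0.0 F [-0.1  -0.6   0.82] q [-0.51   0.956  0.545 -0.477  2.297  0.866]
axes [[0.709, -0.003, -0.705], [-0.003, -1.0, 0.001], [-0.705, 0.002, -0.709]]
turn [-0.01 -0.03 -0.03] shift [ 4.14 -0.05  4.47]
76 [284.11842105 101.86842105] [ 0.54227054 -0.62954383  0.02034476]
```

Request:
{"fn": "move_arm", "kwargs": {"plan": [[0,0,0,0.5,0,0.54,45],[0,0,0,0.5,-0.05,0.54,45],[0,0,0,0.5,0,0.54,45],[0,0,0,0.5,0,0.54,45],[0,0,0,0.5,0,0.54,45],[0,0,0,0.5,0,0.54,45],[0,0,0,0.5,0,0.54,45],[0,0,0,0.4,0,0.43,45],[0,0,0,0.24,0,0.26,42],[0,0,0,0,0,0,38]], "force": 3}}

```text
t: 9.45
tool_pos: [0.5089, -0.3717, 0.0931]
orientation: [-2.9, -0.001, 1.205]
force: [-1.0, -0.7, 0.4]
opening: 0.0391
gripper_force: 0.0
```

Request:
{"fn": "move_arm", "kwargs": {"plan": [[0,0,0,0,0,0,32],[0,0,0,0,0,0,27],[0,0,0,0,0,0,23],[0,0,0,0,0,0,20],[0,0,0,0,0,0,17],[0,0,0,0,0,0,15],[0,0,0,0,0,0,13],[0,0,0,0,0,0,11],[0,0,0,0,0,0,9],[0,0,0,0,0,0,5]]}}

```text
t: 10.45
tool_pos: [0.5096, -0.3721, 0.0948]
orientation: [2.902, -0.0, -1.202]
force: [0.0, -0.6, -0.7]
opening: 0.0124
gripper_force: 3.0
```

Run:
```python
from path import *
N=ori(45); go(tcp(.5155,-.373,.275,N),N)
```

```text
t 10.45 pos [ 0.5096 -0.3721  0.0948] open 0.0124 grip 3.0 F [ 0.05 -0.62 -0.75] q [-0.511  1.034  0.705 -0.408  2.083  0.985]
axes [[0.707, 0.0, -0.707], [-0.0, -1.0, -0.0], [-0.707, 0.0, -0.707]]
turn [ 0.  0. -0.] shift [-4.93  0.04 -4.94]
```

Request:
{"fn": "move_arm", "kwargs": {"plan": [[0,0,0,-0.1,0,-0.1,5],[0,0,0,-0.15,0,-0.15,5],[0,0,0,-0.25,0,-0.25,5],[0,0,0,-0.4,0,-0.4,5],[0,0,0,-0.5,0,-0.5,5],[0,0,0,-0.5,0,-0.5,5],[0,0,0,-0.4,0,-0.4,5],[0,0,0,-0.25,0,-0.25,5],[0,0,0,-0.15,0,-0.15,5],[0,0,0,0,0,0,5]], "force": 3}}

```text
t: 11.45
tool_pos: [0.5098, -0.3722, 0.1911]
orientation: [2.902, -0.001, -1.201]
force: [0.1, 0.2, 0.2]
opening: 0.0126
gripper_force: 3.0
```

Run:
```python
from path import *
N=ori(45); go(tcp(.5155,-.373,.275,N),N)
c=read_camera('side'); save(c,'s2.png',(230,40,370,180),4)
```

```text
t 11.45 pos [ 0.5098 -0.3722  0.1911] open 0.0126 grip 3.0 F [0.06 0.24 0.18] q [-0.511  0.956  0.649 -0.443  2.204  0.92 ]
axes [[0.708, 0.0, -0.706], [-0.001, -1.0, -0.001], [-0.706, 0.001, -0.708]]
turn [ 0.01 -0.01 -0.01] shift [-2.21  0.03 -2.21]
```

View pics/s2.png

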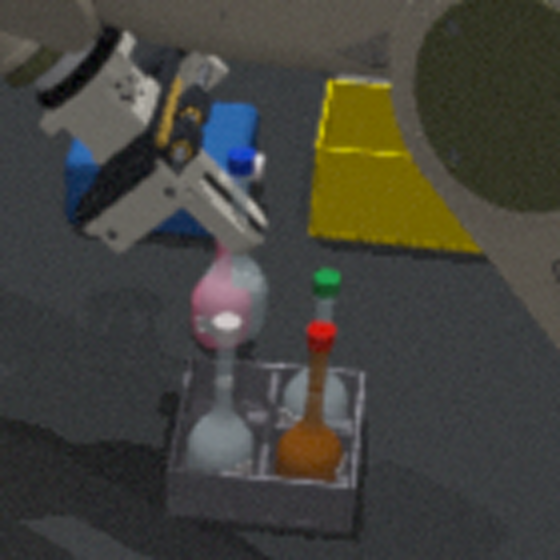

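Side crop: the flask hangs upright from its neck, stopper at (242,165) and body at (243,305), clear of the carrier. The other three are still in place. I'm lifting on and carrying it to the pad.

Request:
{"fn": "move_arm", "kwargs": {"plan": [[0,0,0,-0.1,0,-0.1,5],[0,0,0,-0.2,0,-0.2,5],[0,0,0,-0.3,0,-0.3,5],[0,0,0,-0.35,0,-0.35,5],[0,0,0,-0.35,0,-0.35,5],[0,0,0,-0.35,0,-0.35,5],[0,0,0,-0.3,0,-0.3,5],[0,0,0,-0.2,0,-0.2,5],[0,0,0,-0.05,-0.05,-0.05,5],[0,0,0,0.01,-0.1,-0.01,5]], "force": 3}}

```text
t: 12.5
tool_pos: [0.51, -0.3684, 0.2682]
orientation: [2.902, -0.001, -1.202]
force: [-0.1, -0.1, -1.0]
opening: 0.0132
gripper_force: 3.0
```

Request:
{"fn": "move_arm", "kwargs": {"plan": [[0,0,0,0.02,-0.2,-0.02,5],[0,0,0,0.04,-0.35,-0.04,5],[0,0,0,0.06,-0.5,-0.06,5],[0,0,0,0.08,-0.7,-0.08,5],[0,0,0,0.1,-0.85,-0.1,5],[0,0,0,0.11,-1,-0.11,5],[0,0,0,0.11,-1,-0.11,5],[0,0,0,0.11,-1,-0.11,5],[0,0,0,0.11,-1,-0.11,5],[0,0,0,0.11,-1,-0.11,5]]}}

```text
t: 13.5
tool_pos: [0.5401, -0.1757, 0.2683]
orientation: [2.902, 0.001, -1.202]
force: [-0.4, -1.3, -0.6]
opening: 0.0129
gripper_force: 3.0
```

Request:
{"fn": "move_arm", "kwargs": {"plan": [[0,0,0,0.11,-1,-0.11,5],[0,0,0,0.11,-1,-0.11,5],[0,0,0,0.11,-1,-0.11,5],[0,0,0,0.11,-1,-0.11,5],[0,0,0,0.11,-1,-0.11,5],[0,0,0,0.1,-0.85,-0.1,5],[0,0,0,0.08,-0.7,-0.08,5],[0,0,0,0.06,-0.5,-0.06,5],[0,0,0,0.04,-0.35,-0.04,5],[0,0,0,0.02,-0.2,-0.02,5]]}}

```text
t: 14.5
tool_pos: [0.57, 0.0127, 0.2681]
orientation: [2.902, 0.001, -1.202]
force: [0.4, 0.4, -0.2]
opening: 0.0128
gripper_force: 3.0
```

Run:
```python
from path import *
N=ori(45); go(tcp(.577,.017,.109,N),N)
for n in('scene','side'):
    c=read_camera(n); W=world(c); hsv=cv2.cvtColor(c['frame'],cv2.COLOR_RGB2HSV); m=(hsv[...,0]>105)&(hsv[...,0]<130)&(hsv[...,1]>120)
    k,l,s,ce=cv2.connectedComponentsWithStats(m.astype(np.uint8))
    for i in range(1,k):
        w=np.nanmedian(W[l==i],0)
        if s[i,4]>15 and w[2]>.25: print(n,ce[i],s[i,4],np.round(w,4))
```

```text
t 14.5 pos [0.57   0.0127 0.2681] open 0.0128 grip 3.0 F [ 0.42  0.39 -0.21] q [-0.046  0.83   0.702 -0.049  2.394  1.502]
axes [[0.707, 0.001, -0.707], [0.0, -1.0, -0.001], [-0.707, 0.0, -0.707]]
turn [0.01 0.   0.  ] shift [ 4.7  -0.18  4.62]
side [238.9125 142.4   ] 80 [0.5739 0.0195 0.3279]
```

Request:
{"fn": "move_arm", "kwargs": {"plan": [[0,0,0,0.15,-0.02,0.15,5],[0,0,0,0.3,-0.02,0.3,5],[0,0,0,0.45,-0.03,0.45,5],[0,0,0,0.6,-0.03,0.6,5],[0,0,0,0.6,-0.02,0.6,5],[0,0,0,0.6,-0.02,0.6,5],[0,0,0,0.6,-0.02,0.6,5],[0,0,0,0.5,-0.01,0.5,5],[0,0,0,0.35,-0.01,0.35,5],[0,0,0,0.2,0,0.2,5]], "force": 3}}

```text
t: 15.6
tool_pos: [0.5694, 0.0161, 0.1125]
orientation: [2.901, -0.0, -1.205]
force: [1.1, 0.6, -0.3]
opening: 0.0128
gripper_force: 3.0
```

Request:
{"fn": "move_arm", "kwargs": {"plan": [[0,0,0,0.09,0,0.09,5],[0,0,0,0.05,0,0.05,5],[0,0,0,0.03,0,0.03,5],[0,0,0,0.03,0,0.03,5],[0,0,0,0.03,0,0.03,5],[0,0,0,0.03,0,0.03,5],[0,0,0,0.03,0,0.03,5],[0,0,0,0.02,0,0.02,5],[0,0,0,0,0,0,5],[0,0,0,0,0,0,5]]}}

```text
t: 16.6
tool_pos: [0.57, 0.0161, 0.1032]
orientation: [2.902, -0.0, -1.202]
force: [-0.9, 1.0, -1.1]
opening: 0.0128
gripper_force: 3.0
```

Run:
```python
from path import *
N=ori(45); go(tcp(.577,.017,.109,N),N)
c=read_camera('side'); save(c,'s3.png',(180,130,310,270),4)
```

```text
t 16.6 pos [0.57   0.0161 0.1032] open 0.0128 grip 3.0 F [-0.88  0.98 -1.14] q [-0.042  0.942  0.834 -0.036  2.151  1.521]
axes [[0.707, 0.0, -0.707], [-0.0, -1.0, -0.0], [-0.707, 0.0, -0.707]]
turn [ 0.  0. -0.] shift [ 0.03 -0.03 -0.04]
```

View pics/s3.png

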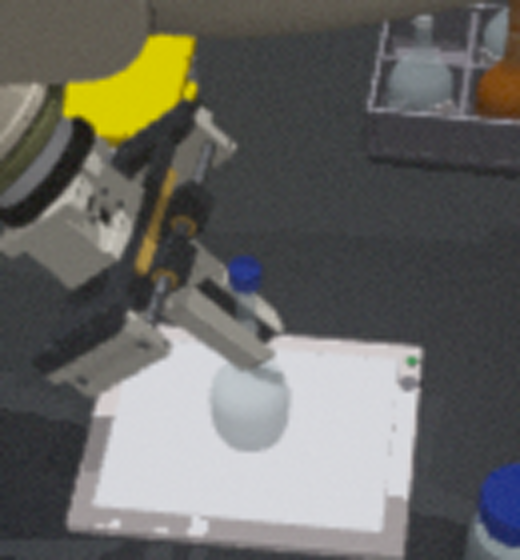

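Side crop: the flask is upright over the pad's middle, body at (250,405). A last creep down to make contact.

Request:
{"fn": "move_arm", "kwargs": {"plan": [[0,0,0,0.015,0,0.015,5],[0,0,0,0.015,0,0.015,5],[0,0,0,0.01,0,0.01,5],[0,0,0,0,0,0,5],[0,0,0,0,0,0,5],[0,0,0,0,0,0,5],[0,0,0,0,0,0,5],[0,0,0,0,0,0,5],[0,0,0,0,0,0,5],[0,0,0,0,0,0,5]], "force": 3}}

```text
t: 17.65
tool_pos: [0.5701, 0.0161, 0.1019]
orientation: [2.902, -0.0, -1.202]
force: [-0.4, 0.4, -1.2]
opening: 0.0127
gripper_force: 3.0
```

```bash
cat > blue.py <<'E'
from path import *
import sys
def blue(n,zmin,zmax):
    c=read_camera(n); W=world(c); hsv=cv2.cvtColor(c['frame'],cv2.COLOR_RGB2HSV); m=(hsv[...,0]>105)&(hsv[...,0]<130)&(hsv[...,1]>120)
    k,l,s,ce=cv2.connectedComponentsWithStats(m.astype(np.uint8))
    for i in range(1,k):
        w=np.nanmedian(W[l==i],0)
        if s[i,4]>15 and zmin<w[2]<zmax and -.1<w[1]<.45: print(n,ce[i],s[i,4],np.round(w,4))
E
python3 - <<'E'
from blue import *
st(); blue('side',.13,.3); blue('scene',.13,.3)
E
```

```text
{'t': 17.65, 'q': [-0.0422, 0.9433, 0.8342, -0.0359, 2.1488, 1.5215], 'dq': [-0.0008, -0.0014, 0.0002, 0.0006, -0.0001, -0.0017], 'joint_torque': [-0.0013, -84.9609, -42.664, -0.1952, 5.0322, -0.0106], 'tool_pos': [0.5701, 0.0161, 0.1019], 'orientation': [2.9021, -0.0002, -1.2022], 'force': [-0.4442, 0.3983, -1.2388], 'wrist_torque': [0.0072, -0.4174, -0.0446], 'gripper_force': 2.9989, 'opening': 0.0127}
side [240.67857143 198.23214286] 56 [0.5747 0.0215 0.1626]
```

Request:
{"fn": "move_arm", "kwargs": {"plan": [[0,0,0,0.01,0,0.01,5],[0,0,0,0.01,0,0.01,5],[0,0,0,0.01,0,0.01,5],[0,0,0,0.01,0,0.01,5],[0,0,0,0,0,0,5],[0,0,0,0,0,0,5],[0,0,0,0,0,0,5],[0,0,0,0,0,0,5],[0,0,0,0,0,0,5],[0,0,0,0,0,0,5]], "force": 3}}

```text
t: 18.75
tool_pos: [0.5701, 0.0162, 0.1005]
orientation: [2.902, -0.0, -1.202]
force: [0.4, -0.5, 4.6]
opening: 0.0129
gripper_force: 3.0
```

Run:
```python
from blue import *
st(); blue('side',.13,.3)
```

```text
{'t': 18.75, 'q': [-0.0422, 0.9447, 0.8345, -0.0359, 2.147, 1.5216], 'dq': [-0.0004, -0.0008, 0.0005, 0.0001, 0.0006, -0.0008], 'joint_torque': [0.3011, -81.5791, -40.7445, 0.0193, 3.816, -0.0183], 'tool_pos': [0.5701, 0.0162, 0.1005], 'orientation': [2.9021, -0.0002, -1.2022], 'force': [0.4067, -0.4683, 4.6099], 'wrist_torque': [-0.0576, 0.1433, 0.0442], 'gripper_force': 3.0003, 'opening': 0.0129}
side [240.9122807  198.15789474] 57 [0.5742 0.0202 0.1623]
```

Request:
{"fn": "move_arm", "kwargs": {"plan": [[0,0,0,-0.01,0,-0.01,12],[0,0,0,0,0,0,14],[0,0,0,0,0,0,17],[0,0,0,0,0,0,22],[0,0,0,0,0,0,30],[0,0,0,0,0,0,40],[0,0,0,0,0,0,45],[0,0,0,0,0,0,45],[0,0,0,0,0,-0.2,45],[0,0,0,0,0,-0.4,45]], "force": 3}}

```text
t: 19.8
tool_pos: [0.5804, 0.0162, 0.1113]
orientation: [2.901, -0.0, -1.204]
force: [0.2, 0.2, 0.3]
opening: 0.045
gripper_force: 0.0
```

Request:
{"fn": "move_arm", "kwargs": {"plan": [[0,0,0,0,0,-0.5,45],[0,0,0,0,0,-0.5,50],[0,0,0,0,0,-0.4,55],[0,0,0,0,0,-0.2,60],[0,0,0,0,0,0,66],[0,0,0,0,0,0,66],[0,0,0,0,0,0,66],[0,0,0,0,0,0,66],[0,0,0,0,0,0,66],[0,0,0,0,0,0,66]]}}

```text
t: 20.8
tool_pos: [0.6088, 0.0162, 0.1397]
orientation: [2.902, -0.0, -1.202]
force: [-0.6, -0.9, 0.3]
opening: 0.0663
gripper_force: 0.0
```

Run:
```python
from blue import *
B=ori(45); T=tcp(.5758,.0162,.041,B); go(T-.055*B.apply([0,0,1]),B)
blue('side',.13,.3); blue('scene',.13,.3)
c=read_camera('side'); save(c,'s4.png',(170,120,320,270),4)
c=read_camera('wrist'); hsv=cv2.cvtColor(c['frame'],cv2.COLOR_RGB2HSV); m=(hsv[...,0]>105)&(hsv[...,0]<130)&(hsv[...,1]>120)
k,l,s,ce=cv2.connectedComponentsWithStats(m.astype(np.uint8))
for i in range(1,k):
    if s[i,4]>100: print(ce[i],s[i],wray(c,*ce[i],.161))
```

```text
t 20.8 pos [0.6088 0.0162 0.1397] open 0.0663 grip 0.0 F [-0.59 -0.93  0.27] q [-0.04   1.047  0.601 -0.038  2.279  1.518]
axes [[0.707, 0.0, -0.707], [-0.0, -1.0, -0.0], [-0.707, 0.0, -0.707]]
turn [ 0.  0. -0.] shift [ 1.86 -0.    1.84]
side [240.65671642 198.        ] 67 [0.575  0.0206 0.1623]
[14.40496706 34.68727826] [   0    0   33   75 1973] [0.75742237 0.05103149 0.161     ]
[193.03888889 266.75      ] [186 256  13  20 180] [0.63708767 0.04207432 0.161     ]
[249.31451613 277.14516129] [236 275  28   5 124] [0.61699085 0.01556823 0.161     ]
```

View pics/s4.png

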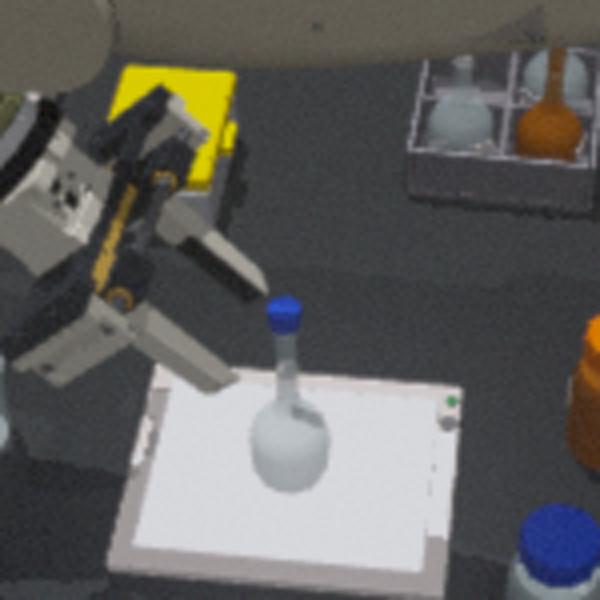

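Side crop: the flask stands by itself on the pad, stopper at (284,315) and body at (290,445), with the gripper clear. I'm lowering to body height, then moving in along the tool axis.

Request:
{"fn": "move_arm", "kwargs": {"plan": [[0,0,0,0.1,0,0.1,66],[0,0,0,0.2,0,0.2,66],[0,0,0,0.3,0,0.3,66],[0,0,0,0.35,0,0.35,66],[0,0,0,0.35,0,0.35,66],[0,0,0,0.3,0,0.3,66],[0,0,0,0.2,0,0.2,66],[0,0,0,0.05,0,0.05,66],[0,0,0,0,0,0,66],[0,0,0,0,0,0.1,66]], "force": 3}}

```text
t: 22.0
tool_pos: [0.6077, 0.0161, 0.0733]
orientation: [2.903, -0.0, -1.2]
force: [-0.2, -0.2, 0.8]
opening: 0.0659
gripper_force: 0.0
```

Request:
{"fn": "move_arm", "kwargs": {"plan": [[0,0,0,0,0,0.2,66],[0,0,0,0,0,0.3,66],[0,0,0,0,0,0.3,66],[0,0,0,0,0,0.3,66],[0,0,0,0,0,0.3,66],[0,0,0,0,0,0.3,66],[0,0,0,0,0,0.2,66],[0,0,0,0,0,0.15,66],[0,0,0,0,0,0.05,66],[0,0,0,0,0,0,66]]}}

```text
t: 23.0
tool_pos: [0.57, 0.0161, 0.0354]
orientation: [2.902, -0.0, -1.202]
force: [0.2, -1.0, 1.0]
opening: 0.0658
gripper_force: 0.0
```

Run:
```python
from blue import *
B=ori(45); T=tcp(.5758,.0162,.041,B); go(T,B); blue('side',.13,.3)
```

```text
t 23.0 pos [0.57   0.0161 0.0354] open 0.0658 grip 0.0 F [ 0.22 -1.01  0.96] q [-0.042  1.021  0.838 -0.034  2.067  1.525]
axes [[0.707, 0.0, -0.707], [-0.0, -1.0, -0.0], [-0.707, 0.0, -0.707]]
turn [ 0.  0. -0.] shift [ 0.01 -0.   -0.  ]
side [240.59016393 198.31147541] 61 [0.5745 0.0212 0.1623]
```

Request:
{"fn": "move_arm", "kwargs": {"plan": [[0,0,0,0,0,0,62],[0,0,0,0,0,0,58],[0,0,0,0,0,0,55],[0,0,0,0,0,0,53],[0,0,0,0,0,0,51],[0,0,0,0,0,0,49],[0,0,0,0,0,0,47],[0,0,0,0,0,0,44],[0,0,0,0,0,0,42],[0,0,0,0,0,0,40]], "force": 3}}

```text
t: 24.05
tool_pos: [0.57, 0.0161, 0.0354]
orientation: [2.902, -0.0, -1.202]
force: [1.0, -0.4, 0.3]
opening: 0.0498
gripper_force: 3.0
```

Request:
{"fn": "move_arm", "kwargs": {"plan": [[0,0,0,-0.05,0,-0.05,40],[0,0,0,-0.15,0,-0.15,40],[0,0,0,-0.3,0,-0.3,40],[0,0,0,-0.45,0,-0.45,40],[0,0,0,-0.55,0,-0.55,40],[0,0,0,-0.55,0,-0.55,40],[0,0,0,-0.45,0,-0.45,40],[0,0,0,-0.3,0,-0.3,40],[0,0,0,-0.15,0,-0.15,40],[0,0,0,-0.05,0,-0.05,40]]}}

```text
t: 25.05
tool_pos: [0.5702, 0.0161, 0.142]
orientation: [2.903, -0.0, -1.201]
force: [0.0, 1.1, -0.9]
opening: 0.0497
gripper_force: 3.0
```

Run:
```python
from blue import *
st(); blue('side',.13,.4)
c=read_camera('side'); save(c,'s5.png',(170,100,320,250),4)
```

```text
{'t': 25.05, 'q': [-0.0422, 0.9043, 0.8189, -0.0373, 2.2022, 1.5192], 'dq': [-0.001, 0.0043, 0.0057, -0.0002, 0.0127, -0.0016], 'joint_torque': [0.0126, -85.2378, -43.8301, -0.2006, 5.1565, -0.0138], 'tool_pos': [0.5702, 0.0161, 0.142], 'orientation': [2.9026, -0.0002, -1.201], 'force': [0.0117, 1.0884, -0.9047], 'wrist_torque': [0.0032, -0.408, -0.0226], 'gripper_force': 3.0, 'opening': 0.0497}
side [239.1025641  164.51282051] 78 [0.5746 0.0212 0.2685]
```

View pics/s5.png

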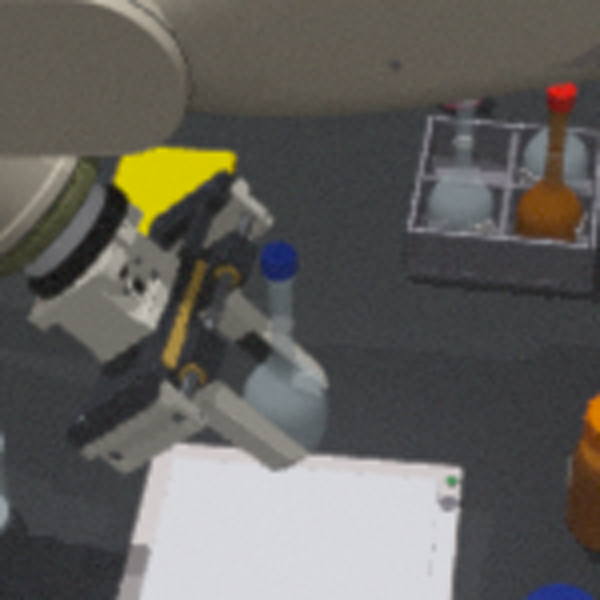

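Side crop: gripped by the body and upright, stopper at (280,260) and body at (285,400), about 107 mm above the pad. I'm tipping by rolling about the tool axis. With the axis at 45°, a 65.5° roll gives a 45° tip, and the pads' faces carry the moment.

Request:
{"fn": "move_arm", "kwargs": {"plan": [[0,0,-0.2,0,0,0,40],[0,0,-0.4,0,0,0,40],[0,0,-0.6,0,0,0,40],[0,0,-0.6,0,0,0,40],[0,0,-0.6,0,0,0,40],[0,0,-0.6,0,0,0,40],[0,0,-0.6,0,0,0,40],[0,0,-0.6,0,0,0,40],[0,0,-0.6,0,0,0,40],[0,0,-0.6,0,0,0,40]], "force": 3}}

```text
t: 26.15
tool_pos: [0.5696, 0.0162, 0.1405]
orientation: [-2.609, -0.763, 1.083]
force: [-1.1, 0.3, -0.3]
opening: 0.05
gripper_force: 3.0
```

Request:
{"fn": "move_arm", "kwargs": {"plan": [[0,0,-0.6,0,0,0,40],[0,0,-0.6,0,0,0,40],[0,0,-0.6,0,0,0,40],[0,0,-0.6,0,0,0,40],[0,0,-0.6,0,0,0,40],[0,0,-0.6,0,0,0,40],[0,0,-0.6,0,0,0,40],[0,0,-0.6,0,0,0,40],[0,0,-0.4,0,0,0,40],[0,0,-0.32,0,0,0,40]]}}

```text
t: 27.15
tool_pos: [0.5696, 0.0162, 0.1405]
orientation: [-2.16, -1.394, 0.897]
force: [0.7, 0.2, -0.4]
opening: 0.0497
gripper_force: 3.0
```

Run:
```python
from blue import *
s=read_state(); Ro=R.from_rotvec(s['orientation']); G=s['tool_pos']-.008*Ro.apply([0,0,1])
a=Ro.apply(ori(45).inv().apply([0,0,1])); print('open',s['opening'],s['gripper_force'],'tilt if no slip',np.degrees(np.arccos(a[2])),'stopper expected',G+a*.120)
blue('side',.1,.4); blue('scene',.1,.4)
```

```text
open 0.04969998908449962 3.0000900104641914 tilt if no slip 45.12201846978528 stopper expected [ 0.61071728 -0.06112308  0.23079348]
side [232.57446809 152.78723404] 47 [ 0.6076 -0.0532  0.2323]
side [309.72807018 255.5497076 ] 342 [0.3995 0.1118 0.1033]
scene [308.85915493 139.00704225] 142 [0.4017 0.1088 0.1058]
scene [259.12857143 169.04285714] 70 [ 0.6126 -0.0576  0.2333]
```

The tilt is about 44–45° and nothing has slipped. I'm holding still for about 1.5 s, then righting it.

Request:
{"fn": "move_arm", "kwargs": {"plan": [[0,0,0,0,0,0,40],[0,0,0,0,0,0,40],[0,0,0,0,0,0,40],[0,0,0,0,0,0,40],[0,0,0,0,0,0,40],[0,0,0,0,0,0,40],[0,0,0,0,0,0,40],[0,0,0,0,0,0,40],[0,0,0,0,0,0,40],[0,0,0,0,0,0,40]], "force": 3}}

```text
t: 28.25
tool_pos: [0.5701, 0.0161, 0.1415]
orientation: [-2.164, -1.392, 0.897]
force: [-0.7, -1.2, -0.9]
opening: 0.0497
gripper_force: 3.0
```

Request:
{"fn": "move_arm", "kwargs": {"plan": [[0,0,0,0,0,0,40],[0,0,0,0,0,0,40],[0,0,0,0,0,0,40],[0,0,0,0,0,0,40],[0,0,0,0,0,0,40],[0,0,0,0,0,0,40],[0,0,0.2,0,0,0,40],[0,0,0.4,0,0,0,40],[0,0,0.6,0,0,0,40],[0,0,0.6,0,0,0,40]]}}

```text
t: 29.25
tool_pos: [0.5701, 0.0162, 0.1415]
orientation: [-2.327, -1.199, 0.964]
force: [-0.9, -0.5, -1.2]
opening: 0.0501
gripper_force: 3.0
```

Request:
{"fn": "move_arm", "kwargs": {"plan": [[0,0,0.6,0,0,0,40],[0,0,0.6,0,0,0,40],[0,0,0.6,0,0,0,40],[0,0,0.6,0,0,0,40],[0,0,0.6,0,0,0,40],[0,0,0.6,0,0,0,40],[0,0,0.6,0,0,0,40],[0,0,0.6,0,0,0,40],[0,0,0.6,0,0,0,40],[0,0,0.6,0,0,0,40]]}}

```text
t: 30.25
tool_pos: [0.5701, 0.0162, 0.1414]
orientation: [-2.758, -0.449, 1.142]
force: [0.5, 0.1, -0.4]
opening: 0.0501
gripper_force: 3.0
```

Request:
{"fn": "move_arm", "kwargs": {"plan": [[0,0,0.6,0,0,0,40],[0,0,0.6,0,0,0,40],[0,0,0.6,0,0,0,40],[0,0,0.6,0,0,0,40],[0,0,0.5,0,0,0,40],[0,0,0.22,0,0,0,40],[0,0,0,0,0,0,40],[0,0,0,0,0,0,40],[0,0,0,0,0,0,40],[0,0,0,0,0,0,40]]}}

```text
t: 31.25
tool_pos: [0.5701, 0.0162, 0.1415]
orientation: [2.902, 0.0, -1.202]
force: [-0.2, -0.8, -0.4]
opening: 0.0499
gripper_force: 3.0
```

Run:
```python
from blue import *
B=ori(45); go(tcp(.49,.32,.17,B),B); blue('side',.2,.4); blue('scene',.2,.4)
# refine the pan centre: fit the circle of pan points from the first pictures
import pickle
cs=pickle.load(open('c0.pkl','rb'))
for n,b in(('scene',(345,140,425,200)),('side',(200,305,330,384))):
    W=world(cs[n]); h=cv2.cvtColor(cs[n]['frame'],cv2.COLOR_RGB2HSV); m=np.zeros(W.shape[:2],bool); m[b[1]:b[3],b[0]:b[2]]=1
    m&=(W[...,2]>.0675)&(W[...,2]<.077)&(h[...,2]<200)
    m=cv2.morphologyEx(m.astype(np.uint8),cv2.MORPH_OPEN,np.ones((3,3),np.uint8))
    k,l,s,_=cv2.connectedComponentsWithStats(m); i=1+np.argmax(s[1:,4]); P=W[l==i][:,:2].astype(np.float32)
    print(n,len(P),cv2.minEnclosingCircle(P),P.mean(0),cv2.fitEllipse(cv2.convexHull((P*1e4).astype(np.int32))))
```

```text
t 31.25 pos [0.5701 0.0162 0.1415] open 0.0499 grip 3.0 F [-0.19 -0.81 -0.42] q [-0.042  0.905  0.819 -0.037  2.202  1.519]
axes [[0.707, 0.0, -0.707], [0.0, -1.0, -0.0], [-0.707, 0.0, -0.707]]
turn [0. 0. 0.] shift [ -3.07 -12.15   1.77]
side [239.2027027  164.71621622] 74 [0.5743 0.0213 0.2684]
scene 24 ((0.4494282007217407, 0.33626624941825867), 0.009675828740000725) [0.44927374 0.33625957] ((4489.11962890625, 3362.5439453125), (158.4228515625, 183.72056579589844), 50.06675720214844)
side 937 ((0.4871826171875, 0.311906099319458), 0.0574299655854702) [0.4773738  0.29543185] ((4838.45263671875, 3037.48974609375), (803.1154174804688, 1089.6556396484375), 63.58956527709961)
```

Request:
{"fn": "move_arm", "kwargs": {"plan": [[0,0,0,-0.03,-0.15,0.03,40],[0,0,0,-0.06,-0.3,0.06,40],[0,0,0,-0.08,-0.45,0.08,40],[0,0,0,-0.11,-0.6,0.11,40],[0,0,0,-0.13,-0.7,0.13,40],[0,0,0,-0.14,-0.75,0.14,40],[0,0,0,-0.145,-0.78,0.145,40],[0,0,0,-0.145,-0.78,0.145,40],[0,0,0,-0.145,-0.78,0.145,40],[0,0,0,-0.145,-0.78,0.145,40]], "force": 3}}

```text
t: 32.35
tool_pos: [0.5295, 0.1697, 0.1414]
orientation: [2.902, 0.0, -1.202]
force: [-0.6, 0.7, -0.0]
opening: 0.0502
gripper_force: 3.0
```

Request:
{"fn": "move_arm", "kwargs": {"plan": [[0,0,0,-0.145,-0.78,0.145,40],[0,0,0,-0.145,-0.78,0.145,40],[0,0,0,-0.145,-0.78,0.145,40],[0,0,0,-0.145,-0.78,0.145,40],[0,0,0,-0.14,-0.75,0.14,40],[0,0,0,-0.13,-0.7,0.13,40],[0,0,0,-0.11,-0.6,0.11,40],[0,0,0,-0.08,-0.45,0.08,40],[0,0,0,-0.06,-0.3,0.06,40],[0,0,0,-0.03,-0.15,0.03,40]]}}

```text
t: 33.35
tool_pos: [0.4899, 0.3202, 0.1413]
orientation: [2.902, 0.0, -1.202]
force: [-0.3, 0.2, -1.4]
opening: 0.05
gripper_force: 3.0
```

Run:
```python
from blue import *
B=ori(45); go(tcp(.49,.32,.102,B),B); blue('side',.2,.4); blue('scene',.2,.4)
c=read_camera('side'); save(c,'s6.png',(160,200,340,384),4)
for x,y in((.49,.32),(.548,.32),(.49,.262),(.432,.32),(.49,.378)):
    P,_=cv2.projectPoints(np.array([[x,y,.072]]),np.array(c['rvec'],float),np.array(c['tvec'],float),np.array([[c['fx'],0,c['cx']],[0,c['fy'],c['cy']],[0,0,1]]),None); print((P.ravel()-[160,200])*4)
```

```text
t 33.35 pos [0.4899 0.3202 0.1413] open 0.05 grip 3.0 F [-0.27  0.16 -1.4 ] q [0.341 0.859 0.89  0.282 2.13  1.97 ]
axes [[0.707, 0.0, -0.707], [-0.0, -1.0, -0.001], [-0.707, 0.0, -0.707]]
turn [ 0.01  0.   -0.  ] shift [1.11 0.01 1.43]
side [247.856 290.048] 125 [0.4945 0.3242 0.2686]
[368.68624488 570.78567503]
[254.7478775 550.4075187]
[390.01842004 465.79355342]
[484.72790616 591.54001062]
[345.32213896 685.77849839]
```

View pics/s6.png

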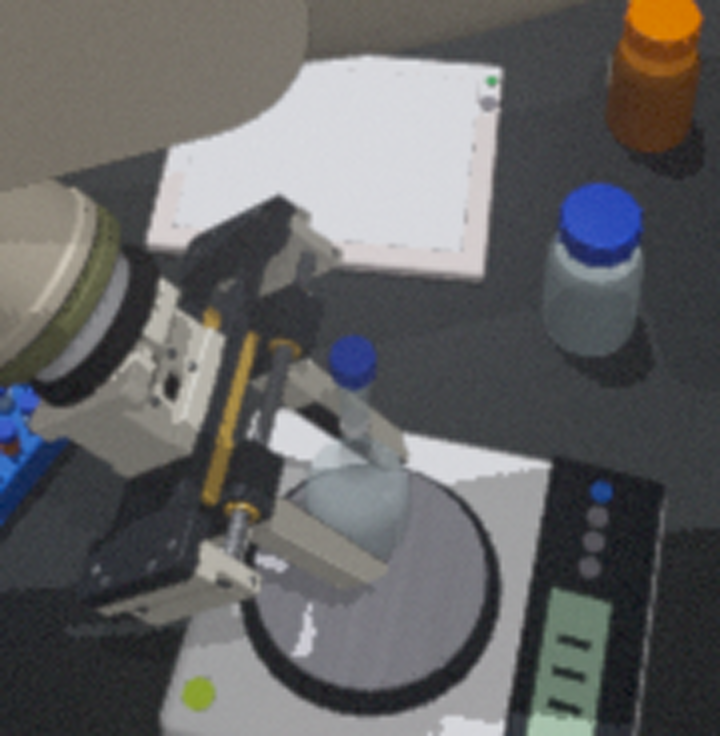

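Side crop: the flask is over the pan. The steel disc spans about (257–490, 470–690), which matches the projected centre (369,571) within 2 mm. I'm lowering gently to 3 mm above it.

Request:
{"fn": "move_arm", "kwargs": {"plan": [[0,0,0,0.05,-0.01,0.07,40],[0,0,0,0.1,-0.01,0.13,40],[0,0,0,0.15,-0.01,0.2,40],[0,0,0,0.2,-0.01,0.26,40],[0,0,0,0.2,0,0.26,40],[0,0,0,0.17,0,0.22,40],[0,0,0,0.11,0,0.14,40],[0,0,0,0.07,0,0.09,40],[0,0,0,0,0,0,40],[0,0,0,0,0,0,40]], "force": 3}}

```text
t: 34.5
tool_pos: [0.4846, 0.3207, 0.0988]
orientation: [2.902, -0.0, -1.202]
force: [-0.5, -0.3, 0.0]
opening: 0.0495
gripper_force: 3.0
```

Run:
```python
from blue import *
B=ori(45); go(tcp(.489,.321,.1014,B),B); blue('side',.18,.4)
```

```text
t 34.5 pos [0.4846 0.3207 0.0988] open 0.0495 grip 3.0 F [-0.46 -0.27  0.03] q [0.344 0.887 0.928 0.274 2.066 1.952]
axes [[0.707, 0.0, -0.707], [-0.0, -1.0, -0.0], [-0.707, 0.0, -0.707]]
turn [ 0. -0. -0.] shift [ 0.05 -0.01  0.12]
side [251.17699115 304.01769912] 113 [0.4895 0.3242 0.2262]
```

Request:
{"fn": "move_arm", "kwargs": {"plan": [[0,0,0,0.012,0,0.012,40],[0,0,0,0.012,0,0.012,40],[0,0,0,0.012,0,0.012,40],[0,0,0,0.012,0,0.012,40],[0,0,0,0.012,0,0.012,40],[0,0,0,0.012,0,0.012,40],[0,0,0,0,0,0,40],[0,0,0,0,0,0,40],[0,0,0,0,0,0,40],[0,0,0,0,0,0,40]], "force": 3}}

```text
t: 35.55
tool_pos: [0.4845, 0.3206, 0.096]
orientation: [2.902, -0.0, -1.202]
force: [0.6, 0.0, -0.1]
opening: 0.0496
gripper_force: 3.0
```

Request:
{"fn": "move_arm", "kwargs": {"plan": [[0,0,0,0.01,0,0.01,40],[0,0,0,0.01,0,0.01,40],[0,0,0,0,0,0,40],[0,0,0,0,0,0,40],[0,0,0,0,0,0,40],[0,0,0,0,0,0,40],[0,0,0,0,0,0,40],[0,0,0,0,0,0,40],[0,0,0,0,0,0,40],[0,0,0,0,0,0,40]]}}

```text
t: 36.55
tool_pos: [0.4845, 0.3206, 0.0954]
orientation: [2.902, -0.0, -1.202]
force: [1.0, -0.8, 1.3]
opening: 0.05
gripper_force: 3.0
```

Request:
{"fn": "move_arm", "kwargs": {"plan": [[0,0,0,0.008,0,0.008,40],[0,0,0,0,0,0,40],[0,0,0,0,0,0,40],[0,0,0,0,0,0,40],[0,0,0,0,0,0,40],[0,0,0,0,0,0,40],[0,0,0,0,0,0,40],[0,0,0,0,0,0,40],[0,0,0,0,0,0,40],[0,0,0,0,0,0,40]], "force": 3}}

```text
t: 37.55
tool_pos: [0.4846, 0.3207, 0.0951]
orientation: [2.902, -0.0, -1.202]
force: [0.2, 0.2, 4.4]
opening: 0.0499
gripper_force: 3.0
```

Contact is firm but light (4.4 N). I'm easing off slightly, opening slowly and backing out along the tool axis.

Request:
{"fn": "move_arm", "kwargs": {"plan": [[0,0,0,-0.006,0,-0.006,49],[0,0,0,0,0,0,51],[0,0,0,0,0,0,53],[0,0,0,0,0,0,56],[0,0,0,0,0,0,60],[0,0,0,0,0,0,64],[0,0,0,0,0,0,68],[0,0,0,0,0,0,68],[0,0,0,0,0,-0.1,68],[0,0,0,0,0,-0.2,68]], "force": 3}}

```text
t: 38.55
tool_pos: [0.4897, 0.3206, 0.1006]
orientation: [2.902, -0.0, -1.203]
force: [-0.1, -0.0, 0.3]
opening: 0.0683
gripper_force: 0.0
```

Request:
{"fn": "move_arm", "kwargs": {"plan": [[0,0,0,0,0,-0.3,68],[0,0,0,0,0,-0.4,68],[0,0,0,0,0,-0.4,68],[0,0,0,0,0,-0.4,68],[0,0,0,0,0,-0.4,68],[0,0,0,0,0,-0.4,68],[0,0,0,0,0,-0.3,68],[0,0,0,0,0,-0.15,68],[0,0,0,0,0,0,68],[0,0,0,0,0,0,68]]}}

```text
t: 39.55
tool_pos: [0.5384, 0.3206, 0.149]
orientation: [2.902, -0.0, -1.202]
force: [0.1, 0.1, 0.7]
opening: 0.0679
gripper_force: 0.0
```

Run:
```python
from blue import *
st(); blue('side',.15,.4); blue('scene',.15,.4)
c=read_camera('side'); save(c,'s7.png',None,1.5)
```

```text
{'t': 39.55, 'q': [0.3228, 1.006, 0.6484, 0.2865, 2.2261, 1.9809], 'dq': [0.0003, 0.0021, 0.0127, 0.0009, -0.0014, -0.001], 'joint_torque': [-0.2186, -88.816, -44.9657, 1.5615, 4.5308, -0.0032], 'tool_pos': [0.5384, 0.3206, 0.149], 'orientation': [2.9021, -0.0003, -1.2023], 'force': [0.0735, 0.0641, 0.7497], 'wrist_torque': [-0.0168, -0.3664, 0.0405], 'gripper_force': 0.0, 'opening': 0.0679}
side [251.29906542 304.82242991] 107 [0.4892 0.3238 0.2228]blue.py:7: RuntimeWarning: All-NaN slice encountered
  w=np.nanmedian(W[l==i],0)
```

View pics/s7.png

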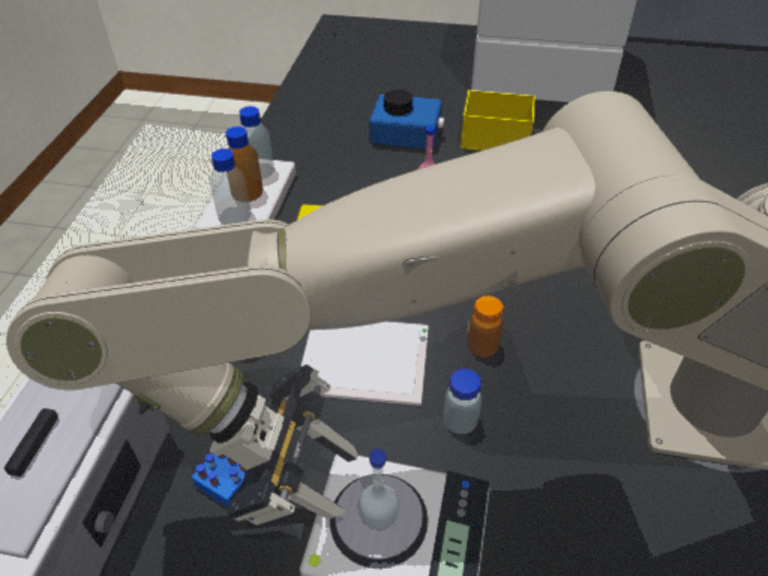

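The side view shows the flask upright in the middle of the pan, body at (379,507), with the gripper clear and the bystanders that are visible in place. Handing in.

```bash
python3 -c "
from plant import close_job; print(close_job())"
```

```text
the job is handed in; nothing more can be done
None
```

The blue-stopper flask was stood on the light pad, tipped to about 45° by its body for over a second and righted, and it now stands released in the middle of the balance pan. The job was handed in at about 40 s; my first attempt at the neck closed on the stopper at 3 N, so I let go and came in at an angle.

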